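# Take the bamboo spoon out of its dryer and hold it level over the plate

### The job

Press the red stop button on the spoon dryer all the way down to switch it off, then draw the bamboo spoon up out of its slot and turn it from upright to roughly level. Finish still holding it in the gripper, motionless, with its blade over the cream plate and the whole spoon at least 10 cm above the plate, touching nothing else. Do not shift or tip the plate, the steel pot or the pink tumbler.

Things in the scene. Friction and masses are not known exactly. Their poses are not given: they have to be found in the camera images.
- dryer: Grey spoon dryer, fixed, a box 110 (x) x 220 (y) x 90 mm high. Origin at the centre of its underside, on the table; z up. It stands left or right, turned up to 0.45 rad. Its one slot lies at (0, -65) mm and the red stop button at (0, +65) mm in its own x, y.
- slot_mouth (a point): Centre of the slot's mouth in the dryer's top face, 90 mm above the table. The slot is 63 mm (dryer x) by 18 mm (dryer y), 75 mm deep, vertical, with a flat floor 15 mm above the table.
- stop (a joint): Travel of the red stop button in m: 0 up, 0.010 fully down. A spring returns it; fully down takes about 5 N straight down.
- stop_top (a point): Centre of the top face of the round red stop button, 40 mm across, which stands in a black housing on the dryer's top. It moves down with the button.
- spoon: Loose flat bamboo spoon, 200 mm long, 40 to 85 g, standing blade down in the slot. Origin at the middle of the blade's tip; z runs along it to the handle end (up at the start). Blade 56 (x) x 12 (y) mm, z 0 to 72 mm; round straight handle 18 mm across, from there to z = 200 mm, at first 125 mm of it above the dryer. It can lean a few degrees. Centre of mass about 75 mm from the tip.
- blade (a point): Centre of the spoon's blade, 36 mm from the tip along the spoon.
- spoon_tip (a point): Tip of the spoon's blade.
- handle_end (a point): End of the spoon's handle, 200 mm from the tip; 215 mm above the table at the start.
- plate: Cream ceramic plate, loose, 190 mm across, 18 mm high, on the table on the other side from the dryer. Origin at the centre of its underside.
- pot: Steel pot with dark screw-top lid and black knob, loose, 130 mm across, 128 mm high, a bystander on the far side. Origin at the centre of its underside.
- tumbler: Pink plastic tumbler, loose, 72 mm across the rim, 110 mm high, upright, a bystander on the far side. Origin at the centre of its underside.

How it is judged:
By the outcome, as a careful person would: the job done as asked, in the order asked, and still so for the second after the job is handed in, while the arm keeps its last pose, push and grip.
It also fails if it takes over 48 s, if anything falls off the work surface, if the arm or the gripper's body presses on something with over 40 N, if the wrist force passes 120 N, or if a joint passes its speed limit or range.

### The arm

A 6-joint arm with a two-finger parallel gripper is mounted at the origin on the work surface. World frame = base frame: x ahead of the robot, y to its left, z up, the work surface at z = 0. Lengths are in m, angles in rad, forces in N, time in s.
With the tool pointing down it reaches from about 0.3 to 0.775 m from the base axis. Payload 14.6 kg.
Tool frame: the origin (TCP) lies on the centre line of the jaws, within the pads' length; the fingertips stand 19 mm ahead of it and the grasp point (between the pads) is the TCP; y points along the fingers, x is the direction in which the jaws open and shut, and the axes are right-handed (so a half turn about y gives the same grasp; the last joint's range is limited). The gripper opens to 94 mm and grips with 3 to 60 N. Pads are 16 mm wide; open, the fingers measure 119 mm over their backs; the gripper's body (75 mm by 177 mm) begins 78 mm behind the grasp point.
Start: joints at [-1.329, 0.3, 1.521, -0, 1.321, -0.067], TCP at [0.167, -0.524, 0.224] pointing down, gripper open.
Joint ranges: [-3.03, 3.03], [-0.79, 2.21], [0.23, 2.52], [-1.04, 4.18], [0, 3.07], [-2.55, 2.55]. Speed limits (rad/s): [2.22, 2.22, 2.57, 3.14, 3.14, 3.14].

### API

Orientations are given as [roll, pitch, yaw] about the fixed x, y, z axes, in that order (R = Rz(yaw) Ry(pitch) Rx(roll)).
In Python, from station import ctrl, optics gives the robot as it stands.
- The arm moves only by the tool jog_arm, never from a script. Its argument "targets" is a list of rows, each a list of 3 entries, a list of its own where there are three numbers: the finger opening in cm, from 0 to 9.4, then the shift along the tool's x, y, z in cm, then the turn about the tool's y in rad. A call has 1 to 10 rows; each row is the pose to reach, as a shift and turn from the pose commanded when the call began, along the tool's axes at that moment; what a row does not reach only later rows make up. A row lasts 1/10 s, in which the tool goes at most 50 mm and 8.59 degrees, less where a joint would pass 70% of its speed; a pose out of reach is approached as far as the arm can. A call with a gripper value outside its range is refused whole. The fingers move at their own pace and stop on an object; "grip_force" is the grip in N (left out, the last holds). Time passes only in rows, so rows that repeat a pose let the fingers close. It gives the time, the measured TCP pose, the force and the opening at its end, in the units of the state.
- ctrl.get_obs(): the state, without advancing time (a new reading comes with each control period).
- optics.camera(name): name is "side" or "top" or "wrist"; returns a dict with "img" (420x560x3 uint8, red, green, blue), "range_z" (420x560 float32, m along the optical axis (not along the pixel's ray), 0 where there is no reading), "camera_matrix" (3x3 intrinsics, pixels), "k1" (the pictures are not rectified: a ray, as slopes to the right and down, at radius r is drawn at 1 + k1 r^2 times it, then the intrinsics apply), "world_to_cam" (4x4, takes a point from world to camera coordinates); the wrist camera has in their place "mount" (4x4, takes a point from camera to tool coordinates, whose origin is the TCP and whose axes are the tool frame's). Camera axes: x right, y up, looking along -z (the intrinsics and any distortion apply to the point x, -y, -z); pixel columns grow to the right and rows downward; lengths in m; the calibration is good to about 2 mm. A picture is of the moment at which its call begins: read the wrist's pose just before it.
- ctrl.hand_in(): hands the job in, once; it reports no verdict.
The state is a dict: "time_s": time; "qpos": joint angles; "joint_vel": joint speeds; "tau": joint torques, N m; "ee_pos": TCP position; "eef_rot": TCP orientation; "force": force on the tool from outside, world axes, zero at the start; "moment": the same for the moment, N m; "grip_width": finger opening in m.
Only numpy, scipy, OpenCV 4.12 (cv2) and the standard library are available. Lean on these libraries where they do the work, as an engineer would, in place of code of your own. Each camera call takes 0.05 s, during which the arm holds its last target. There are 200 camera calls.

## Working session

There is one attempt and no reset: what is moved stays moved. The work goes in short steps, Python scripts to look and compute and a tool call to move; the robot and the scene stay as the last step left them, time stands still between calls to the robot, and variables do not carry over. Pictures are saved under pics/ and viewed, about 8 in all and at most 12, crops included, and the job is handed in when it is done.

Besides the shell and the picture viewer there is one more tool, called after "Call:" as name(argument=value, ...) on one line, values as JSON. jog_arm: Moves the arm, as the interface text tells. Its arguments: {"type":"object","properties":{"targets":{"type":"array","items":{"type":"array"}},"grip_force":{"type":"number"}},"required":["targets"]}

```bash
ls; mkdir -p pics
cat > h.py <<'E'
import numpy as np, cv2
from scipy.spatial.transform import Rotation as R
from station import ctrl, optics
def toolT(o):
    T=np.eye(4); T[:3,:3]=R.from_euler('xyz',o['eef_rot']).as_matrix(); T[:3,3]=o['ee_pos']; return T
def shot(name):
    o=ctrl.get_obs(); c=optics.camera(name)
    c['T']=toolT(o)@c['mount'] if 'mount' in c else np.linalg.inv(c['world_to_cam'])
    return c
def slopes(c,uv):
    K=c['camera_matrix']; uv=np.atleast_2d(uv).astype(float)
    d=np.array([float(np.ravel(c['k1'])[0]),0,0,0])
    return cv2.undistortPoints(uv.reshape(-1,1,2),K,d).reshape(-1,2)
def ray(c,uv):
    s=slopes(c,uv); d=np.c_[s[:,0],-s[:,1],-np.ones(len(s))]@c['T'][:3,:3].T
    return c['T'][:3,3],d
def onz(c,uv,z):
    o,d=ray(c,uv); return o+d*((z-o[2])/d[:,2])[:,None]
def cloud(c):
    H,W=c['range_z'].shape; v,u=np.mgrid[:H,:W]
    s=slopes(c,np.c_[u.ravel(),v.ravel()]); z=c['range_z'].ravel()
    P=np.c_[s[:,0]*z,-s[:,1]*z,-z]@c['T'][:3,:3].T+c['T'][:3,3]
    P[z==0]=np.nan
    return P.reshape(H,W,3)
def save(c,n): cv2.imwrite('pics/'+n,c['img'][:,:,::-1])
E
python3 - <<'E'
from h import *
print(ctrl.get_obs())
for n in('side','top'):
    c=shot(n); save(c,n+'1.png'); print(n,c['camera_matrix'],c['k1'],c['T'])
    np.savez(n+'1.npz',**c)
E
python3 -c "
import cv2,numpy as np
a=cv2.imread('pics/side1.png');b=cv2.imread('pics/top1.png')
cv2.imwrite('pics/both1.png',cv2.resize(np.vstack([a,b]),None,fx=.71,fy=.71))"
```

```text
pics
{'time_s': 0.0, 'qpos': array([-1.32863176e+00,  3.00445092e-01,  1.52161094e+00, -2.04981615e-05,
        1.32070018e+00, -6.65952597e-02]), 'joint_vel': array([ 4.68719769e-04, -6.80237802e-05,  6.69545635e-04, -4.59086753e-04,
       -5.10889852e-04,  2.99814793e-04]), 'tau': array([-1.37742762e-03, -5.31807840e+01, -3.52734876e+01,  7.07960827e-02,
        2.44811102e-02, -9.80494201e-05]), 'ee_pos': array([ 0.1670665 , -0.52374598,  0.22388796]), 'eef_rot': array([-1.57073871e+00,  1.16229917e-03, -1.26203138e+00]), 'force': array([0.03541079, 0.32169481, 0.54915927]), 'moment': array([-0.03656939,  0.0206038 , -0.0166144 ]), 'grip_width': 0.09407998310507965}
side [[412.804953     0.         276.06967641]
 [  0.         412.804953   209.86368853]
 [  0.           0.           1.        ]] -0.11263822961628202 [[ 9.99845273e-01 -1.19360136e-02 -1.29213535e-02  5.88022721e-01]
 [-8.84230180e-04  6.99527597e-01 -7.14605037e-01 -6.24189382e-01]
 [ 1.75683788e-02  7.14505894e-01  6.99408807e-01  7.51418304e-01]
 [ 0.00000000e+00  0.00000000e+00  0.00000000e+00  1.00000000e+00]]
top [[535.42614843   0.         269.955634  ]
 [  0.         535.42614843 208.66367156]
 [  0.           0.           1.        ]] -0.14832168800690232 [[ 0.02056059  0.98069205 -0.19447458  0.4160302 ]
 [-0.99957458  0.01613894 -0.02429374 -0.02487201]
 [-0.02068607  0.19489135  0.98060667  1.16006045]
 [ 0.          0.          0.          1.        ]]
```

View pics/top1.png

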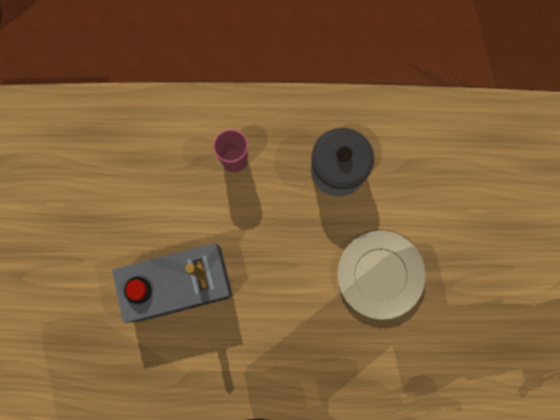

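View pics/side1.png

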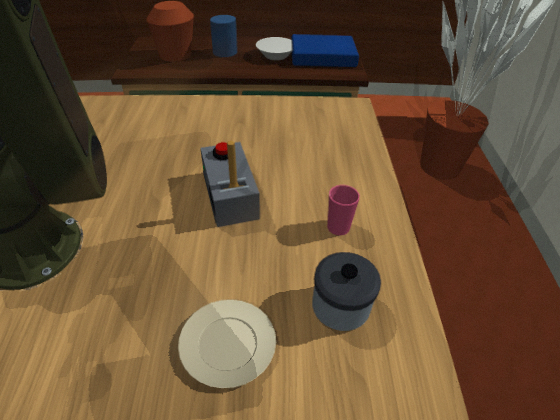

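The top view shows the button at (136,290), the spoon and slot at about (195,270), the plate at (381,275), the pot at (342,160) and the tumbler at (231,150). The side view agrees. The dryer is on the left (+y). Next I'll measure these.

Run:
```python
from h import *
for n in('top','side'):
    c=dict(np.load(n+'1.npz')); P=cloud(c); I=c['img'].astype(int); hsv=cv2.cvtColor(c['img'],cv2.COLOR_RGB2HSV)
    print('==',n)
    x,y,z=P[...,0],P[...,1],P[...,2]
    near=(x>.2)&(x<.75)&(y>.1)&(y<.45)
    red=near&(I[...,0]>120)&(I[...,1]<40)&(I[...,2]<40)
    print('red',red.sum(),np.nanmedian(P[red],0), np.nanpercentile(z[red],[5,50,95]))
    m=np.argwhere(red); print(' px c',m.mean(0)[::-1], 'onz',onz(c,m.mean(0)[::-1],np.nanmedian(z[red])))
    top=near&(abs(z-.09)<.006)
    lab=cv2.connectedComponents(cv2.morphologyEx(top.astype(np.uint8),cv2.MORPH_OPEN,np.ones((3,3))))
    r=cv2.minAreaRect((P[top][:,:2]).astype(np.float32)); print('dryer top',top.sum(),r)
    tall=near&(z>.12)&(z<.25)
    for a in np.arange(.11,.22,.015):
        s=near&(z>a)&(z<a+.015)&~red
        if s.sum()>2: print(' z%.3f'%a,s.sum(),np.nanmedian(P[s],0).round(4))
    print(' max z',np.nanmax(z[tall]))
    pl=(y<-.05)&(y>-.45)&(x<.6)&(x>.2)&(z>.008)&(z<.03)
    k,l,st,ce=cv2.connectedComponentsWithStats(pl.astype(np.uint8))
    i=1+st[1:,4].argmax(); q=P[l==i]; print('plate',cv2.minEnclosingCircle(q[:,:2].astype(np.float32)),np.nanmax(q[:,2]))
    for nm,lo,hi,b in (('pot',.09,.16,(.45,.8,-.3,.05)),('tumbler',.09,.13,(.5,.85,0.0,.25))):
        s=(x>b[0])&(x<b[1])&(y>b[2])&(y<b[3])&(z>lo)&(z<hi)&~tall
        print(nm,s.sum(),cv2.minEnclosingCircle(P[s][:,:2].astype(np.float32)))
```

```text
== top
red 270 [0.457512   0.26242626 0.11630522] [0.11305486 0.11630522 0.11961163]
 px c [135.0037037  289.15925926] onz [[0.45739289 0.26293313 0.11630522]]
dryer top 4761 ((0.5693165063858032, 0.21152743697166443), (0.35191610455513, 0.221509650349617), 0.9327511787414551)
 z0.110 76 [0.4675 0.2452 0.1138]
 z0.125 12 [0.4906 0.1311 0.1351]
 z0.140 12 [0.4896 0.1316 0.1492]
 z0.155 14 [0.4898 0.1323 0.1639]
 z0.170 12 [0.4904 0.1318 0.1757]
 z0.185 17 [0.4898 0.132  0.1931]
 z0.200 49 [0.4936 0.1369 0.2136]
 z0.215 40 [0.4927 0.1398 0.2163]
 max z 0.22037544459410474
plate ((0.5035889744758606, -0.23745805025100708), 0.095230333507061) 0.02440230598630788
pot 3042 ((0.7369118332862854, -0.14619475603103638), 0.0661509782075882)
tumbler 1075 ((0.6442492008209229, 0.15816150605678558), 0.1696099042892456)
== side
red 76 [0.45684971 0.26166957 0.11500524] [0.11312834 0.11500524 0.11639432]
 px c [221.31578947 146.35526316] onz [[0.45653696 0.26142753 0.11500524]]
dryer top 1761 ((0.5368926525115967, 0.15940865874290466), (0.1997205913066864, 0.38519471883773804), 51.345062255859375)
 z0.110 62 [0.4945 0.1342 0.1134]
 z0.125 39 [0.496  0.1329 0.132 ]
 z0.140 40 [0.4987 0.1331 0.1472]
 z0.155 35 [0.4969 0.1319 0.1637]
 z0.170 41 [0.498  0.1313 0.1768]
 z0.185 45 [0.4964 0.1315 0.1921]
 z0.200 70 [0.4961 0.1331 0.2103]
 z0.215 6 [0.2129 0.1086 0.2184]
 max z 0.24983193442613305
plate ((0.506339967250824, -0.2369632124900818), 0.09587226808071136) 0.022109004275594146
pot 3025 ((0.7484105825424194, -0.08059563487768173), 0.13201256096363068)
tumbler 830 ((0.6470396518707275, 0.15739037096500397), 0.16678635776042938)
```

Run:
```python
from h import *
c=dict(np.load('top1.npz')); P=cloud(c); I=c['img'].astype(int)
# grey dryer top: low saturation, cast onto z=.09
x,y,z=P[...,0],P[...,1],P[...,2]
m=((x>.35)&(x<.62)&(y>.05)&(y<.37)&(z>.08)&(z<.13)).astype(np.uint8)
m=cv2.morphologyEx(m,cv2.MORPH_OPEN,np.ones((5,5)))
k,l,st,ce=cv2.connectedComponentsWithStats(m); i=1+st[1:,4].argmax(); s=(l==i)
ct=max(cv2.findContours(s.astype(np.uint8),0,1)[0],key=len).reshape(-1,2)
r=cv2.minAreaRect(onz(c,ct,.09)[:,:2].astype(np.float32)); print(r, cv2.boxPoints(r))
T=toolT(ctrl.get_obs()); 
for nm,p in(('button',[.457,.2622,.115]),('spoon',[.4945,.140,.17])):
    print(nm,(T[:3,:3].T@(np.array(p)-T[:3,3])*100).round(2))
```

```text
((0.47456252574920654, 0.20016442239284515), (0.11148836463689804, 0.22206760942935944), 15.6634521484375) [[0.39091083 0.29202473]
 [0.45086607 0.07820378]
 [0.5582142  0.10830411]
 [0.49825898 0.32212508]]
button [-66.06  10.96  51.51]
spoon [-53.28   5.45  51.36]
```

Call:
jog_arm(targets=[[0, [-66, 0, 51.5], -1.535], [0, [-66, 0, 51.5], -1.535], [0, [-66, 0, 51.5], -1.535], [0, [-66, 0, 51.5], -1.535], [0, [-66, 0, 51.5], -1.535], [0, [-66, 0, 51.5], -1.535], [0, [-66, 0, 51.5], -1.535], [0, [-66, 0, 51.5], -1.535], [0, [-66, 0, 51.5], -1.535], [0, [-66, 0, 51.5], -1.535]])

```text
time_s: 1.1
ee_pos: [0.3404, -0.0529, 0.2246]
eef_rot: [-1.571, -0.001, 0.244]
force: [2.0, -1.1, 0.6]
grip_width: 0.0177
```

```bash
cat > d.py <<'E'
from h import *
import sys
o=ctrl.get_obs(); T=toolT(o); print(o['time_s'],o['ee_pos'].round(4),o['eef_rot'].round(3),o['force'].round(1),round(o['grip_width'],4),o['qpos'].round(2))
p=np.array(list(map(float,sys.argv[1:4]))); print('d cm',(T[:3,:3].T@(p-T[:3,3])*100).round(2),'turn',(-(float(sys.argv[4])-o['eef_rot'][2])).round(3))
E
python3 d.py .457 .2625 .16 .273
```

```text
1.1 [ 0.3404 -0.0529  0.2246] [-1.571e+00 -1.000e-03  2.440e-01] [ 2.  -1.1  0.6] 0.0177 [-0.26 -0.18  2.03 -0.    1.29 -0.5 ]
d cm [18.92  6.46 27.8 ] turn -0.029
```

Call:
jog_arm(targets=[[0, [19, 0, 27.8], -0.03], [0, [19, 0, 27.8], -0.03], [0, [19, 0, 27.8], -0.03], [0, [19, 0, 27.8], -0.03], [0, [19, 0, 27.8], -0.03], [0, [19, 0, 27.8], -0.03], [0, [19, 0, 27.8], -0.03], [0, [19, 0, 27.8], -0.03], [0, [19, 0, 27.8], -0.03], [0, [19, 0, 27.8], -0.03]])

```text
time_s: 2.1
ee_pos: [0.4593, 0.2592, 0.2244]
eef_rot: [-1.571, 0.0, 0.267]
force: [-1.0, 0.8, -0.4]
grip_width: 0.0006
```

```bash
python3 d.py .457 .2625 .14 .273
python3 - <<'E'
from h import *
c=shot('wrist'); save(c,'w1.png')
P=cloud(c); I=c['img'].astype(int)
red=(I[...,0]>100)&(I[...,1]<40)&(I[...,2]<40)
print(red.sum(),np.nanmedian(P[red],0),np.nanpercentile(P[red],[5,95],axis=0))
E
```

```text
2.1 [0.4593 0.2592 0.2244] [-1.571  0.     0.267] [-1.   0.8 -0.4] 0.0006 [ 0.44  0.25  1.58 -0.    1.31  0.18]
d cm [-0.13  8.44  0.38] turn -0.006
2103 [0.45826902 0.26326592 0.11542232] [[0.44262745 0.2468332  0.11350637]
 [0.47371037 0.27937505 0.11664582]]
```

View pics/w1.png

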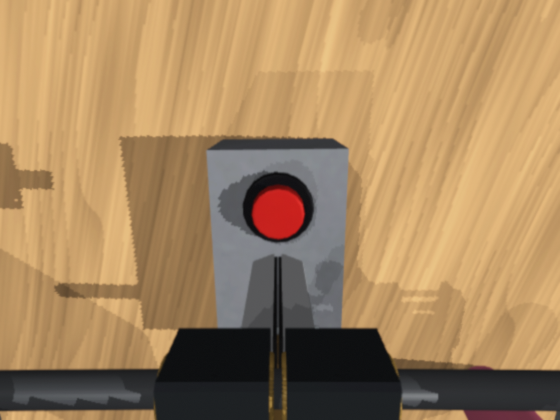

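The wrist view shows the red button at (278,212), centred on the closed jaws' line. I'll press it now.

Call:
jog_arm(targets=[[0, [-0.1, 4, 0.4], 0], [0, [-0.1, 8, 0.4], 0], [0, [-0.1, 8.6, 0.4], 0], [0, [-0.1, 9, 0.4], 0], [0, [-0.1, 9.4, 0.4], 0], [0, [-0.1, 9.7, 0.4], 0], [0, [-0.1, 9.9, 0.4], 0], [0, [-0.1, 10, 0.4], 0], [0, [-0.1, 10.1, 0.4], 0], [0, [-0.1, 10.1, 0.4], 0]])

```text
time_s: 3.15
ee_pos: [0.4583, 0.2637, 0.1251]
eef_rot: [-1.571, -0.003, 0.268]
force: [-1.2, -4.5, 14.8]
grip_width: 0.0003
```

```bash
python3 d.py .458 .263 .123 .273
```

```text
3.15 [0.4583 0.2637 0.1251] [-1.571 -0.003  0.268] [-1.2 -4.5 14.8] 0.0003 [ 0.45  0.36  1.69 -0.    1.09  0.19]
d cm [-0.05  0.21 -0.06] turn -0.005
```

Call:
jog_arm(targets=[[0, [0, 0.05, 0], 0], [0, [0, 0.1, 0], 0], [0, [0, 0.1, 0], 0], [0, [0, 0.1, 0], 0]])

```text
time_s: 3.55
ee_pos: [0.4584, 0.2637, 0.1249]
eef_rot: [-1.571, -0.003, 0.268]
force: [-4.6, -7.4, 23.5]
grip_width: 0.0003
```

```bash
python3 d.py .4945 .140 .224 .273
```

```text
3.55 [0.4584 0.2637 0.1249] [-1.571 -0.003  0.268] [-4.6 -7.4 23.5] 0.0003 [ 0.45  0.36  1.69 -0.    1.09  0.19]
d cm [  0.24  -9.91 -12.89] turn -0.005
```

The button is bottomed: the contact is stiff at 23 N and travel is about 10 mm. Retracting, opening, and moving above the spoon.

Call:
jog_arm(targets=[[0, [0, -3, 0], 0], [2, [0, -8, 0], 0], [9.4, [0, -13, 0], 0], [9.4, [0.2, -14.5, -4], 0], [9.4, [0.2, -14.5, -9], 0], [9.4, [0.2, -14.5, -12.9], 0], [9.4, [0.2, -14.5, -12.9], 0], [9.4, [0.2, -14.5, -12.9], 0], [9.4, [0.2, -14.5, -12.9], 0]])

```text
time_s: 4.45
ee_pos: [0.4933, 0.1406, 0.2674]
eef_rot: [-1.57, 0.0, 0.269]
force: [-0.0, 0.5, -0.5]
grip_width: 0.0608
```

```bash
python3 d.py .4945 .140 .17 .273
python3 - <<'E'
from h import *
c=shot('wrist'); save(c,'w2.png'); P=cloud(c); x,y,z=P[...,0],P[...,1],P[...,2]
T=toolT(ctrl.get_obs()); Q=(P-T[:3,3])@T[:3,:3]
n=(np.hypot(x-.4945,y-.14)<.03)
for a,b in((.207,.225),(.19,.207),(.17,.19),(.15,.17),(.13,.15),(.11,.13)):
    s=n&(z>a)&(z<b)
    if s.sum(): print(a,s.sum(),np.median(P[s],0).round(4),np.median(Q[s],0).round(4),'span tool',np.ptp(Q[s],axis=0).round(4), ((Q[s].max(0)+Q[s].min(0))/2).round(4))
E
```

```text
4.45 [0.4933 0.1406 0.2674] [-1.57   0.     0.269] [-0.   0.5 -0.5] 0.0608 [ 0.21  0.19  1.56  0.    1.39 -0.06]
d cm [ 0.1   9.74 -0.09] turn -0.004
0.207 684 [0.4948 0.1406 0.2141] [ 0.0014  0.0533 -0.0007] span tool [0.0173 0.0092 0.0171] [ 0.0014  0.0557 -0.0018]
0.19 215 [0.4924 0.1462 0.1989] [0.0008 0.0685 0.0053] span tool [0.0179 0.0168 0.0092] [0.0014 0.0689 0.0023]
0.17 207 [0.4931 0.1461 0.1803] [0.0015 0.0871 0.0052] span tool [0.0179 0.0199 0.0091] [0.0014 0.0874 0.002 ]
0.15 169 [0.4927 0.146  0.1605] [0.001  0.1069 0.0051] span tool [0.0176 0.0199 0.0086] [0.0014 0.1074 0.0021]
0.13 134 [0.4927 0.1459 0.1411] [0.0011 0.1263 0.0049] span tool [0.0179 0.02   0.009 ] [0.0014 0.1274 0.0017]
0.11 114 [0.4928 0.1455 0.1208] [0.0011 0.1466 0.0048] span tool [0.0177 0.0193 0.0087] [0.0015 0.1471 0.0017]
```

View pics/w2.png

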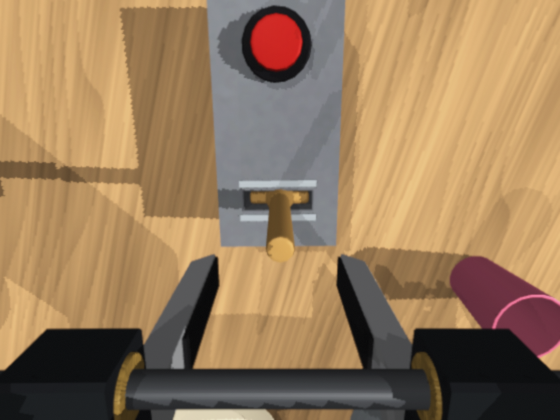

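The wrist view shows the upright spoon with its handle end at (281,248), midway between the open jaws. The blade shoulder at (279,198) lies along tool x. Descending and gripping.

Call:
jog_arm(targets=[[9.4, [0.1, 4, -0.1], 0], [9.4, [0.1, 8, -0.1], 0], [9.4, [0.1, 10.2, -0.1], 0], [5, [0.1, 10.2, -0.1], 0], [1, [0.1, 10.2, -0.1], 0], [1, [0.1, 10.2, -0.1], 0], [1, [0.1, 10.2, -0.1], 0], [1, [0.1, 10.2, -0.1], 0], [1, [0.1, 10.2, -0.1], 0], [1, [0.1, 10.2, -0.1], 0]], grip_force=15)

```text
time_s: 5.5
ee_pos: [0.4949, 0.139, 0.1657]
eef_rot: [-1.571, -0.0, 0.268]
force: [-0.2, -0.3, 0.1]
grip_width: 0.0397
```

Call:
jog_arm(targets=[[1, [0, 0, 0], 0], [1, [0, 0, 0], 0], [1, [0, 0, 0], 0], [1, [0, 0, 0], 0], [1, [0, -0.5, 0], 0], [1, [0, -1, 0], 0], [1, [0, -1, 0], 0]])

```text
time_s: 6.2
ee_pos: [0.4951, 0.1391, 0.1764]
eef_rot: [-1.571, -0.001, 0.268]
force: [0.2, -0.2, -0.7]
grip_width: 0.0179
```

Call:
jog_arm(targets=[[1, [0, -2, 0], 0], [1, [0, -4, 0], 0], [1, [0, -6, 0], 0], [1, [0, -8, 0], 0], [1, [0, -10, 0], 0], [1, [0, -11.5, 0], 0], [1, [0, -11.5, 0], 0], [1, [0, -11.5, 0], 0]])

```text
time_s: 7.0
ee_pos: [0.4947, 0.139, 0.2899]
eef_rot: [-1.571, 0.0, 0.268]
force: [0.9, -0.0, -0.2]
grip_width: 0.0175
```

```bash
python3 d.py .50 -.04 .2876 -1.571
python3 - <<'E'
from h import *
c=shot('wrist'); print(c['mount'].round(3)); save(c,'w3.png')
c=shot('side'); save(c,'s3.png'); P=cloud(c); x,y,z=P[...,0],P[...,1],P[...,2]
n=(np.hypot(x-.495,y-.139)<.05)&(z>.11)&(z<.26)
print('lowest',np.nanpercentile(z[n],[0.5,2,50]))
I=c['img'].astype(int); red=(I[...,0]>110)&(I[...,1]<40)&(I[...,2]<40)&(x<.6)&(x>.35)
print('button z',np.nanmedian(P[red],0))
E
```

```text
7.0 [0.4947 0.139  0.2899] [-1.571  0.     0.268] [ 0.9 -0.  -0.2] 0.0175 [ 0.2   0.18  1.52 -0.    1.44 -0.07]
d cm [ -4.23   0.23 -17.4 ] turn 1.839
[[ 1.     0.     0.    -0.   ]
 [ 0.     0.286 -0.958 -0.16 ]
 [-0.001  0.958  0.286  0.083]
 [ 0.     0.     0.     1.   ]]
lowest [0.14202015 0.14478085 0.18921623]
button z [0.45130031 0.26813897 0.11464458]
```

View pics/s3.png

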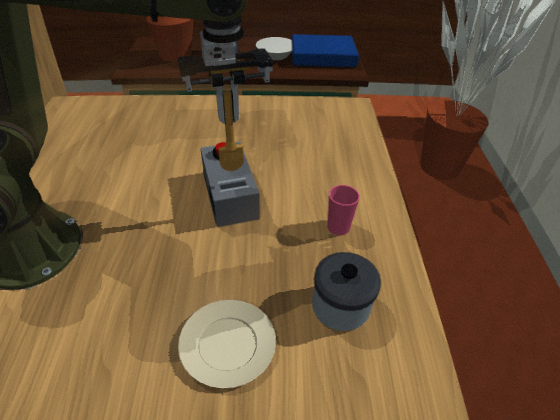

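The side view shows the spoon clear of the slot with its blade at (231,158) and its tip at about z = 0.14. I'll carry it to the free table area between the dryer and the plate, to lay it down by pivoting it on its tip.

Call:
jog_arm(targets=[[1, [-1.4, 0, -5.8], 0.15], [1, [-2.8, 0, -11.6], 0.3], [1, [-4.2, 0, -17.4], 0.6], [1, [-4.2, 0, -17.4], 0.9], [1, [-4.2, 0, -17.4], 1.84], [1, [-4.2, 0, -17.4], 1.84], [1, [-4.2, 0, -17.4], 1.84], [1, [-4.2, 0, -17.4], 1.84], [1, [-4.2, 0, -17.4], 1.84], [1, [-4.2, 0, -17.4], 1.84]])

```text
time_s: 8.1
ee_pos: [0.5002, -0.0399, 0.2895]
eef_rot: [-1.572, 0.001, -1.238]
force: [0.6, 0.0, -0.6]
grip_width: 0.0176
```

Call:
jog_arm(targets=[[1, [0, 0, 0], 0.42], [1, [0, 2, 0], 0.42], [1, [0, 5, 0], 0.42], [1, [0, 8, 0], 0.42], [1, [0, 11, 0], 0.42], [1, [0, 12.5, 0], 0.42], [1, [0, 12.5, 0], 0.42]])

```text
time_s: 8.8
ee_pos: [0.4991, -0.0397, 0.1628]
eef_rot: [-1.576, 0.0, -1.652]
force: [-0.1, 0.0, -0.2]
grip_width: 0.0181
```

```bash
python3 d.py .50 -.04 .15 -1.571
python3 - <<'E'
from h import *
c=shot('side'); P=cloud(c); x,y,z=P[...,0],P[...,1],P[...,2]
e=ctrl.get_obs()['ee_pos']
n=(np.hypot(x-e[0],y-e[1])<.04)&(z>.008)&(z<e[2]-.03)
print('lowest',np.nanpercentile(z[n],[0.5,2,50]),n.sum())
for a in np.arange(.01,.15,.02):
    s=n&(z>a)&(z<a+.02); print(a.round(2),s.sum(),np.median(P[s],0).round(4) if s.any() else '')
E
```

```text
8.8 [ 0.4991 -0.0397  0.1628] [-1.576  0.    -1.652] [-0.1  0.  -0.2] 0.0181 [-0.15  0.26  1.73 -0.    1.16  1.5 ]
d cm [0.02 1.28 0.1 ] turn -0.081
lowest [0.01749142 0.0232369  0.07878149] 372
0.01 23 [ 0.5032 -0.0494  0.0245]
0.03 55 [ 0.5013 -0.0638  0.0412]
0.05 47 [ 0.4992 -0.0653  0.059 ]
0.07 118 [ 0.4989 -0.0497  0.0785]
0.09 60 [ 0.5006 -0.0457  0.0989]
0.11 56 [ 0.5    -0.0459  0.1197]
0.13 13 [ 0.499  -0.0464  0.1325]
```

Call:
jog_arm(targets=[[1, [0, 0.8, 0], 0], [1, [0, 1.4, 0], 0], [1, [0, 1.5, -1], 0], [1, [0, 1.6, -2.2], 0], [1, [0, 1.8, -3.3], 0], [1, [0, 2.1, -4.4], 0], [1, [0, 2.5, -5.5], 0], [1, [0, 2.9, -6.5], 0], [1, [0, 3.4, -7.5], 0], [1, [0, 3.9, -8.5], 0]], grip_force=4)

```text
time_s: 9.85
ee_pos: [0.4149, -0.0329, 0.1265]
eef_rot: [-1.57, -0.0, -1.652]
force: [0.1, -1.1, 1.1]
grip_width: 0.0178
```

```bash
python3 d.py .50 -.04 .15 -1.571
python3 - <<'E'
from h import *
c=shot('side'); save(c,'s4.png')
E
```

```text
9.85 [ 0.4149 -0.0329  0.1265] [-1.57  -0.    -1.652] [ 0.1 -1.1  1.1] 0.0178 [-0.17  0.12  1.99 -0.    1.03  1.48]
d cm [ 0.01 -2.35  8.54] turn -0.081
```

View pics/s4.png

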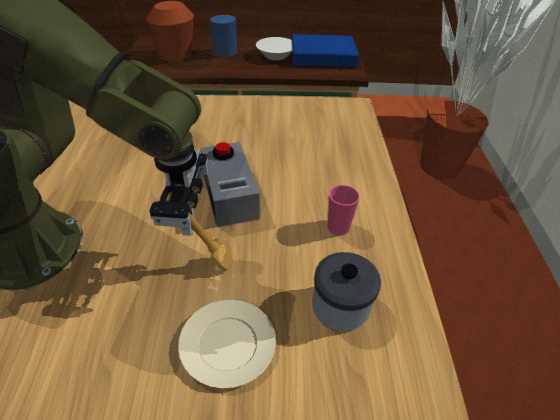

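The side view shows the spoon pivoting in the grip as planned, leaning about 35° with its tip on the table at (222,267). Continuing the arc.

Call:
jog_arm(targets=[[1, [0, 0.7, -0.9], 0], [1, [0, 1.4, -1.7], 0], [1, [0, 2.2, -2.5], 0], [1, [0, 3.1, -3.3], 0], [1, [0, 4.0, -3.9], 0], [1, [0, 4.9, -4.5], 0], [1, [0, 5.9, -5.1], 0], [1, [0, 6.9, -5.5], 0], [1, [0, 8.4, -6], 0], [1, [0, 9.8, -6.3], 0]])

```text
time_s: 10.9
ee_pos: [0.3523, -0.0278, 0.0275]
eef_rot: [-1.571, 0.0, -1.652]
force: [-0.7, -0.3, -0.4]
grip_width: 0.018
```

Call:
jog_arm(targets=[[1, [0, 0.2, 0], 0], [1, [0, 0.2, 0], 0], [3, [0, 0.2, 0], 0], [4, [0, 0.2, 0], 0], [5, [0, 0.2, 0], 0], [6, [0, 0.2, 0], 0], [6, [0, -3, 0], 0], [6, [0, -8, 0], 0], [6, [0, -10, 0], 0], [6, [0, -10, 0], 0]])

```text
time_s: 11.9
ee_pos: [0.3542, -0.0281, 0.1309]
eef_rot: [-1.565, -0.001, -1.652]
force: [0.4, 0.0, -0.2]
grip_width: 0.06
```

Run:
```python
from h import *
T=toolT(ctrl.get_obs())
c=shot('wrist'); save(c,'w5.png'); P=cloud(c); x,y,z=P[...,0],P[...,1],P[...,2]
Q=(P-T[:3,3])@T[:3,:3]
s=(x>.3)&(x<.62)&(y>-.12)&(y<.06)&(z>.006)&(z<.035)&(abs(Q[...,0])<.04)
k,l,st,ce=cv2.connectedComponentsWithStats(s.astype(np.uint8)); i=1+st[1:,4].argmax(); q=Q[l==i]
print(T[:3,3],st[i])
for a in np.arange(-.08,.22,.02):
    m=(q[:,2]>a)&(q[:,2]<a+.02)
    if m.sum()>3: print(a.round(2),m.sum(),'x',q[m,0].min().round(4),q[m,0].max().round(4),'ztop',(T[2,3]-np.percentile(q[m,1],5)).round(4))
print('z ext',q[:,2].min(),q[:,2].max())
```

```text
[ 0.354171   -0.02807225  0.13092899] [  236     0    83   275 11859]
-0.06 169 x -0.0079 0.0091 ztop 0.0182
-0.04 528 x -0.0086 0.009 ztop 0.0182
-0.02 568 x -0.0085 0.0088 ztop 0.0181
0.0 597 x -0.0083 0.0094 ztop 0.0179
0.02 640 x -0.0081 0.0094 ztop 0.018
0.04 667 x -0.0086 0.0092 ztop 0.0177
0.06 775 x -0.0104 0.0117 ztop 0.019
0.08 1998 x -0.0272 0.0284 ztop 0.0204
0.1 2543 x -0.0275 0.0284 ztop 0.0151
0.12 2657 x -0.0273 0.0279 ztop 0.015
0.14 717 x -0.0213 0.0226 ztop 0.0148
z ext -0.04751914912099212 0.14718740234806804
```

View pics/w5.png

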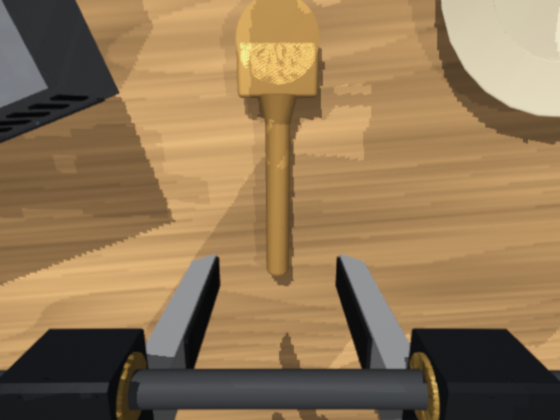

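The wrist view shows the spoon lying flat along tool z, with its handle end at (278,270) and its blade spanning (237–320, 0–97). I'll regrasp the handle close to the blade, near the centre of mass.

Call:
jog_arm(targets=[[6, [0, 0, 3], 0], [6, [0, 2, 5.5], 0], [6, [0, 6, 5.5], 0], [6, [0, 9, 5.5], 0], [6, [0, 10, 5.5], 0], [6, [0, 10.2, 5.5], 0], [6, [0, 10.2, 5.5], 0]])

```text
time_s: 12.65
ee_pos: [0.4078, -0.0324, 0.0268]
eef_rot: [-1.571, -0.0, -1.652]
force: [0.4, -0.0, -0.5]
grip_width: 0.06
```

Call:
jog_arm(targets=[[6, [0, 0.3, 0], 0], [6, [0, 0.5, 0], 0], [4, [0, 0.5, 0], 0], [1, [0, 0.5, 0], 0], [1, [0, 0.5, 0], 0], [1, [0, 0.5, 0], 0], [1, [0, 0.5, 0], 0], [1, [0, 0.5, 0], 0], [1, [0, 0.5, 0], 0], [1, [0, 0.5, 0], 0]], grip_force=40)

```text
time_s: 13.65
ee_pos: [0.4077, -0.0323, 0.0214]
eef_rot: [-1.571, -0.0, -1.652]
force: [-0.8, -0.5, 1.5]
grip_width: 0.0169
```

Call:
jog_arm(targets=[[1, [0, 0, 0], 0], [1, [0, 0, 0], 0], [1, [0, -1, 0], 0], [1, [0, -2, 0], 0], [1, [0, -4, 0], 0], [1, [0, -7, 0], 0], [1, [0, -7, 0], 0], [1, [0, -7, 0], 0]])

```text
time_s: 14.45
ee_pos: [0.4079, -0.0323, 0.0922]
eef_rot: [-1.569, -0.0, -1.652]
force: [0.7, 0.9, -0.8]
grip_width: 0.0169
```

```bash
cat > sp.py <<'E'
from h import *
o=ctrl.get_obs(); T=toolT(o); c=shot('wrist'); save(c,'w6.png'); P=cloud(c); Q=(P-T[:3,3])@T[:3,:3]
h=cv2.cvtColor(c['img'],cv2.COLOR_RGB2HSV)
for a in np.arange(-.06,.13,.01):
    s=(abs(Q[...,0])<.012)&(Q[...,1]>-.03)&(Q[...,1]<.045)&(Q[...,2]>a)&(Q[...,2]<a+.01)
    if s.sum()>3: print(a.round(3),s.sum(),'y',np.percentile(Q[...,1][s],[5,50]).round(4))
print(o['force'],o['ee_pos'],o['grip_width'])
E
python3 sp.py
```

```text
-0.06 22 y [0.0081 0.012 ]
-0.05 464 y [0.0034 0.0053]
-0.04 577 y [0.0035 0.005 ]
-0.03 588 y [0.0035 0.005 ]
-0.02 630 y [0.0035 0.0052]
-0.01 788 y [-0.0227  0.0049]
0.0 1571 y [-0.0276  0.0038]
0.01 779 y [-0.0159  0.0049]
0.02 821 y [0.001  0.0033]
0.03 1220 y [-0.0003  0.0046]
0.04 1147 y [0.006 0.007]
0.05 1200 y [0.006  0.0071]
0.06 1284 y [0.0061 0.0071]
0.07 1348 y [0.006  0.0072]
0.08 1385 y [0.0061 0.0071]
0.09 1124 y [0.006  0.0072]
[ 0.71224363  0.86853254 -0.79314157] [ 0.40791787 -0.03234021  0.09216501] 0.016876373457711136
```

The spoon is lifted and level: its top surface is flat to about 2 mm along its length. Carrying it over the plate.

Call:
jog_arm(targets=[[1, [0, -4, 0], 0], [1, [0, -8, 0], 0], [1, [3, -12, 1], 0], [1, [7, -12, 2], 0], [1, [11, -12, 3.2], 0], [1, [15, -12, 4.4], 0], [1, [18, -12, 5.3], 0], [1, [19.6, -12, 5.7], 0], [1, [19.6, -12, 5.7], 0], [1, [19.6, -12, 5.7], 0]])

```text
time_s: 15.5
ee_pos: [0.4483, -0.2315, 0.2108]
eef_rot: [-1.572, 0.001, -1.652]
force: [0.2, 0.3, 0.4]
grip_width: 0.0172
```

Call:
jog_arm(targets=[[1, [0, 0, 0], 0], [1, [0, 0, 0], 0], [1, [0, 0, 0], 0], [1, [0, 0, 0], 0], [1, [0, 0, 0], 0]])

```text
time_s: 16.0
ee_pos: [0.4486, -0.2321, 0.2115]
eef_rot: [-1.571, -0.0, -1.652]
force: [0.2, -0.2, -0.5]
grip_width: 0.0171
```

```bash
python3 sp.py | tail -16
python3 - <<'E'
from h import *
o=ctrl.get_obs(); print(o['joint_vel'].round(4), o['time_s'])
c=shot('top'); save(c,'t7.png'); a=c['img']; P=cloud(c); x,y,z=P[...,0],P[...,1],P[...,2]
s=shot('side'); b=s['img']; cv2.imwrite('pics/b7.png',cv2.resize(np.vstack([a,b]),None,fx=.71,fy=.71)[:,:,::-1])
pl=(y<-.05)&(y>-.45)&(x<.62)&(x>.3)&(z>.008)&(z<.03)
k,l,st,ce=cv2.connectedComponentsWithStats(pl.astype(np.uint8)); i=1+st[1:,4].argmax()
print('plate vis',cv2.minEnclosingCircle(P[l==i][:,:2].astype(np.float32)))
P=cloud(s);x,y,z=P[...,0],P[...,1],P[...,2]
bl=(x>.46)&(x<.56)&(abs(y+.235)<.05)&(z>.1)&(z<.26)
print('blade side',bl.sum(),np.nanmin(P[bl],0),np.nanmax(P[bl],0),np.nanmedian(P[bl],0))
E
```

```text
-0.05 469 y [0.0035 0.0053]
-0.04 572 y [0.0034 0.0051]
-0.03 598 y [0.0035 0.0052]
-0.02 623 y [0.0036 0.0052]
-0.01 788 y [-0.0223  0.0049]
0.0 1585 y [-0.0276  0.0038]
0.01 760 y [-0.0128  0.005 ]
0.02 829 y [0.001  0.0033]
0.03 1225 y [-0.0003  0.0049]
0.04 1140 y [0.0061 0.007 ]
0.05 1198 y [0.0061 0.0071]
0.06 1274 y [0.0061 0.0071]
0.07 1355 y [0.0061 0.0071]
0.08 1391 y [0.0061 0.0072]
0.09 1137 y [0.0061 0.0072]
[ 0.1916129  -0.22684831 -0.50823389] [ 0.44858498 -0.23214289  0.211508  ] 0.017145004439286095
[-0.0016  0.0012 -0.0021  0.0018 -0.0018  0.0001] 16.05
plate vis ((0.507012128829956, -0.23433107137680054), 0.0940922424197197)
blade side 1398 [ 0.46043056 -0.26661639  0.19133356] [ 0.54683914 -0.20802841  0.21259449] [ 0.50855491 -0.24136559  0.20431545]
```

View pics/b7.png

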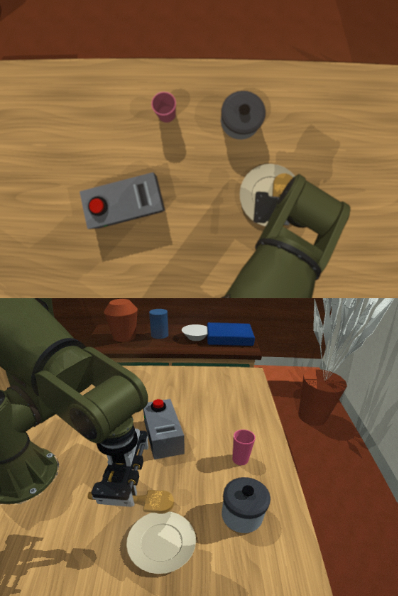

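The views show the spoon level at about z = 0.19–0.21 with its blade centred over the plate. The pot, tumbler and plate are where they were, and the arm is at rest. Handing in.

```bash
python3 -c "
from station import ctrl
print(ctrl.hand_in())"
```

```text
the job is handed in; nothing more can be done
None
```

The job is done and handed in at about 16 s of the 48 s allowed.

1. **Stop button:** I pressed it with the closed fingertips to about 10 mm of travel. The contact was stiff at 23 N against the 5 N needed, so it was fully down. The button's joint travel itself cannot be read from the state.
2. **Drawing and levelling the spoon:** The tool cannot tilt, so after drawing the spoon out I stood its tip on the bare table and pivoted it down flat. I then regrasped the handle near the blade, close to the centre of mass, with 40 N.
3. **Final pose:** The spoon is level to about 2 mm along the length the camera could see; the last few centimetres at the handle end were hidden. The blade's centre is at about (0.505, −0.237), and the visible plate outline centres on (0.507, −0.234). Its lowest measured point was 0.191 m above the table, about 17 cm above the plate.

At the last check the arm was still and the external force was under 1 N. The plate measured within 4 mm of where it started, which I put down to the arm partly hiding it. The pot and tumbler look unmoved in the final pictures, but I did not re-measure them. No check failed.

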